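# Pop a pastel tin and trap it in the outlet

### The job

Let the metal pastel tin out of the white counter dispenser: press the grey release pad down with one finger, and trap the popped tin in the short outlet in front of the gate with the other finger before it slides away. Finish while still holding it: pad kept down, finger against the tin, and the tin at rest flat in the outlet. Nothing is pinched or lifted, and the other goods on the counter stay where they are.

Things in the scene. Friction and masses are not known exactly. Their poses are not given: they have to be found in the camera images.
- dispenser: White plastic tin dispenser, fixed; x -100 to +145, y -28 to +90 mm. Origin: on the counter under the lane's centre line, at the gate; z up. Its level lane, 46 mm wide, runs along x; tins leave towards -x, roughly to the robot. Lane floor 30 mm high, open front edge at x -100. Outlet (x -100 to 0): 6 mm rails. Pocket (x 0 to 85): open above, sides 20 mm. Spring housing (x 90 to 145): 64 mm high.
- release_pad (a joint): Travel of the spring release pad, m: 0 up, grows as it is pressed straight down, stop at 0.014; 3 N to start, 6 N at the stop; springs back when let go. It carries the gate, a thin plate across the lane (dispenser x -5 to 0) standing 10 mm over the lane floor at 0; the tin is free from about 0.010 on. Let go, the gate rises under the tin.
- pad_top (a point): Centre of the top of the grey release pad, 44 mm (dispenser x) by 42 mm (y), beside the lane at dispenser x -40, y +66; 56 mm above the counter when up, 42 when down. One finger here and the other 66 mm across at the catch point suit one gripper: with the pad down, that fingertip is 12 mm over the lane floor, facing the tin's upper 16 mm.
- catch_point (a point): Point on the lane floor in the outlet, 40 mm in front of the gate, level with the pad's centre (dispenser x -40, y 0, z 30): a good place for the trapping finger, which the tin's front then runs against.
- tin: Closed metal tin, paper label on top, 60 mm along the lane (x), 40 wide, 28 high, about 150 g, loose. Origin: centre of its underside. First it lies in the pocket against the gate (origin at dispenser x +30), pushed by a spring ejector with 3 N, which follows it 55 mm, to 1.4 N. Set free and not stopped it shoots off the lane at about 1 m/s: the trapping finger must be in place beforehand.
- ink_bottle: Small glass ink bottle with black cap, 42 mm diameter, 68 mm high, beside the outlet on the side away from the pad. Bystander. Origin under its centre.
- tape_roll: Cardboard roll of tape lying flat, 72 mm diameter, 24 mm high, beside the pocket. Bystander. Origin under its centre.
- eraser: White eraser block, 22 by 55 by 14 mm, lying in front of the outlet. Bystander. Origin under its centre.
- gesso_jar: White jar, 72 mm diameter, 85 mm high. Bystander. Origin under its centre.
- varnish_bottle: Amber bottle, 56 mm diameter, 120 mm high. Bystander. Origin under its centre.
- brush_cup: Clear cup with brushes, 72 mm diameter, about 200 mm high with the brushes. Bystander. Origin under its centre.
- palette_knife: Palette knife, 200 mm long, lying on the robot's right. Bystander. Origin under its middle.
Not all that is in view belongs to the job. There is more than one size of the tin; the one meant has the size given above.

How it is judged:
By the outcome, as a careful person would: the job done as asked, in the order asked, and still so for the second after the job is handed in, while the arm keeps its last pose, push and grip.
It also fails if it takes over 32 s, if anything falls off the work surface, if the arm or the gripper's body presses on something with over 40 N, if the wrist force passes 120 N, or if a joint passes its speed limit or range.

### The arm

A 7-joint arm with a two-finger parallel gripper is mounted at the origin on the work surface. World frame = base frame: x ahead of the robot, y to its left, z up, the work surface at z = 0. Lengths are in m, angles in rad, forces in N, time in s.
With the tool pointing down it reaches from about 0.425 to 1.025 m from the base axis. Payload 3.6 kg.
Tool frame: the origin (TCP) lies midway between the tips of the shut fingers; the grasp point (between the pads) lies 19 mm behind it; z points along the fingers, y is the line along which they close (so a half turn about z gives the same grasp; the last joint's range is limited). The gripper opens to 85 mm and grips with 20 to 120 N. Pads are 22 mm wide; open, the fingers measure 114 mm over their backs; the gripper's body (76 mm by 85 mm) begins 54 mm behind the grasp point. The pads swing forward as they close: fully open they stand 13 mm farther back than shut.
Start: joints at [-1.288, 0.591, 0.048, 1.609, -0.033, 0.943, -0.034], TCP at [0.266, 0.674, 0.231] pointing down, gripper open.
Joint ranges: [-2.69, 2.69], [-0.47, 2.24], [-1.27, 1.36], [0.19, 2.51], [-1.53, 4.68], [0.08, 2.07], [-3.09, 3.09]. Speed limits (rad/s): [2.57, 2.57, 3.14, 3.14, 3.14, 3.14, 3.14].

### API

Orientations are given as a unit quaternion [w, x, y, z].
In Python, from station import manip, imaging gives the robot as it stands.
- The arm moves only by the shell command python3 -m inch 'ROWS' [OPENING] [FORCE]. ROWS is JSON, a list of rows, each a list of 2 entries, a list of its own where there are three numbers: the shift along the tool's x, y, z in mm, then the turn about the tool's z in degrees. A call has 1 to 10 rows; each row is the pose to reach, as a shift and turn from the pose commanded when the call began, along the tool's axes at that moment; what a row does not reach only later rows make up. A row lasts 1/12 s, in which the tool goes at most 41.7 mm and 7.16 degrees, less where a joint would pass 70% of its speed; a pose out of reach is approached as far as the arm can. A call with a gripper value outside its range is refused whole. OPENING is the closure, from -1 (fully open) to 1 (shut), set as the call begins (- or left out, the last holds). The fingers move at their own pace and stop on an object; FORCE is the grip in N (left out, the last holds). Time passes only in rows, so rows that repeat a pose let the fingers close. It gives the time, the measured TCP pose, the force, the opening and the grip force at its end, in the units of the state.
- manip.get_obs(): the state, without advancing time (a new reading comes with each control period).
- imaging.camera(name): name is "scene" or "top"; returns a dict with "image" (480x640x3 uint8, red, green, blue), "mtx" (3x3 intrinsics, pixels), "R" (3x3) and "t" (3): a world point X has camera coordinates R X + t. Camera axes: x right, y down, z forward; pixel columns grow to the right and rows downward; lengths in m; the calibration is good to about 2 mm. A picture is of the moment at which its call begins. There is no depth.
- manip.sign_off(): hands the job in; it is judged then, once.
Trained networks look in a picture, given as the dict that the camera call returned (one of the last four; its "shot" number tells which), for a name from the list of things; names that differ only in an ending like _2 or _b are one class to them, and where a whole thing is asked for, a point or a joint stands for the part that bears it (a point fixed in the world has none). Each returns a list of dicts, best first, with "conf" (0 to 1); they miss things now and then, are a little off and sometimes report something else, mostly with a low value. They report only what shows in the picture. A call takes as long as a camera call. They do not tell look-alikes from the thing itself.
- imaging.look_for(picture, thing): "location" ([column, row] in pixels, amid what is visible of it).
The state is a dict: "clock": time; "joint_pos": joint angles; "qvel": joint speeds; "joint_torque": joint torques, N m; "position": TCP position; "tool_rot": TCP orientation; "wrist_force": force on the tool from outside, world axes, zero at the start; "ft_torque": the same for the moment, N m; "gripper_width": finger opening in m; "finger_force": force on a finger pad.
Only numpy, scipy, OpenCV 4.12 (cv2) and the standard library are available. Lean on these libraries where they do the work, as an engineer would, in place of code of your own. Each camera call takes 0.05 s, during which the arm holds its last target. There are 200 camera calls.

## Working session

There is one attempt and no reset: what is moved stays moved. The work goes in short steps, Python scripts to look and compute and a shell command to move; the robot and the scene stay as the last step left them, time stands still between calls to the robot, and variables do not carry over. Pictures are saved under pics/ and viewed, at most 10 in all, crops included, and the job is handed in when it is done.

```bash
mkdir -p pics
cat > h.py <<'E'
import numpy as np, cv2
from station import manip, imaging
def ray(c,px,z):
    d=c["R"].T@np.linalg.solve(c["mtx"],np.array([px[0],px[1],1.]))
    o=-c["R"].T@c["t"]
    return (o+d*(z-o[2])/d[2])
def proj(c,X):
    p=c["mtx"]@(c["R"]@np.asarray(X)+c["t"]); return p[:2]/p[2]
E
python3 - <<'E'
from h import *
np.set_printoptions(precision=3,suppress=True)
for n in ("top","scene"):
    c=imaging.camera(n); cv2.imwrite(f"pics/{n}0.png",c["image"][:,:,::-1])
    print(n,-c["R"].T@c["t"])
    for t in ["dispenser","release_pad","pad_top","tin","ink_bottle","tape_roll","eraser","gesso_jar","varnish_bottle"]:
        print(t,[(np.round(d["location"]),round(d["conf"],2),ray(c,d["location"],0.05)[:2]) for d in imaging.look_for(c,t)[:3]])
o=manip.get_obs();print(o)
E
```

```text
top [ 0.474 -0.02   1.352]
dispenser [(array([305., 234.]), 0.68, array([0.6  , 0.035]))]
release_pad [(array([307., 236.]), 0.62, array([0.594, 0.03 ])), (array([288., 235.]), 0.57, array([0.595, 0.084]))]
pad_top [(array([283., 237.]), 0.88, array([0.589, 0.098])), (array([314., 218.]), 0.28, array([0.646, 0.011]))]
tin [(array([312., 216.]), 0.81, array([0.649, 0.017])), (array([371., 173.]), 0.77, array([ 0.779, -0.149])), (array([243., 242.]), 0.58, array([0.571, 0.21 ]))]
ink_bottle [(array([336., 261.]), 0.59, array([ 0.525, -0.054])), (array([469., 241.]), 0.59, array([ 0.591, -0.43 ]))]
tape_roll [(array([344., 211.]), 0.83, array([ 0.666, -0.073]))]
eraser [(array([335., 259.]), 0.54, array([ 0.53, -0.05])), (array([293., 285.]), 0.51, array([0.455, 0.066]))]
gesso_jar [(array([471., 243.]), 0.91, array([ 0.584, -0.434]))]
varnish_bottle [(array([179., 215.]), 0.85, array([0.644, 0.397]))]
scene [1.002 0.702 0.888]
dispenser [(array([315., 280.]), 0.93, array([0.621, 0.061]))]
release_pad [(array([338., 282.]), 0.74, array([0.584, 0.09 ]))]
pad_top [(array([339., 284.]), 0.
[... 471 characters left out ...]
-0.422]))]
eraser [(array([387., 265.]), 0.5, array([0.471, 0.104]))]
gesso_jar [(array([229., 157.]), 0.58, array([ 0.589, -0.418]))]
varnish_bottle [(array([404., 416.]), 0.86, array([0.65 , 0.391]))]
{'clock': 1.0, 'joint_pos': array([-1.289,  0.591,  0.048,  1.609, -0.033,  0.943, -0.034]), 'qvel': array([ 0.001, -0.001,  0.001, -0.001,  0.001,  0.001,  0.002]), 'joint_torque': array([  0.001, -54.865,   1.546, -19.854,   0.009,   0.002,   0.   ]), 'position': array([0.266, 0.674, 0.231]), 'tool_rot': array([0.   , 0.187, 0.982, 0.   ]), 'wrist_force': array([-0.954,  0.361, -0.531]), 'ft_torque': array([ 0.045, -0.012,  0.031]), 'finger_force': 0.0, 'gripper_width': 0.08511906953116456}
```

Run:
```python
import cv2
a=cv2.imread("pics/top0.png")[150:300,220:400]; cv2.imwrite("pics/topc.png",cv2.resize(a,None,fx=4,fy=4,interpolation=cv2.INTER_CUBIC))
a=cv2.imread("pics/scene0.png")[200:360,190:420]; cv2.imwrite("pics/scenec.png",cv2.resize(a,None,fx=3.4,fy=3.4,interpolation=cv2.INTER_CUBIC))
```

```text
(no output)
```

View pics/topc.png

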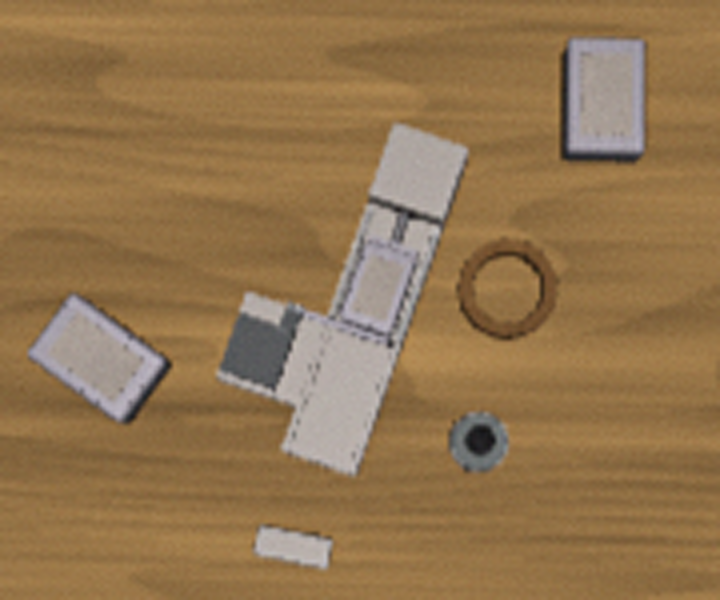

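View pics/scenec.png

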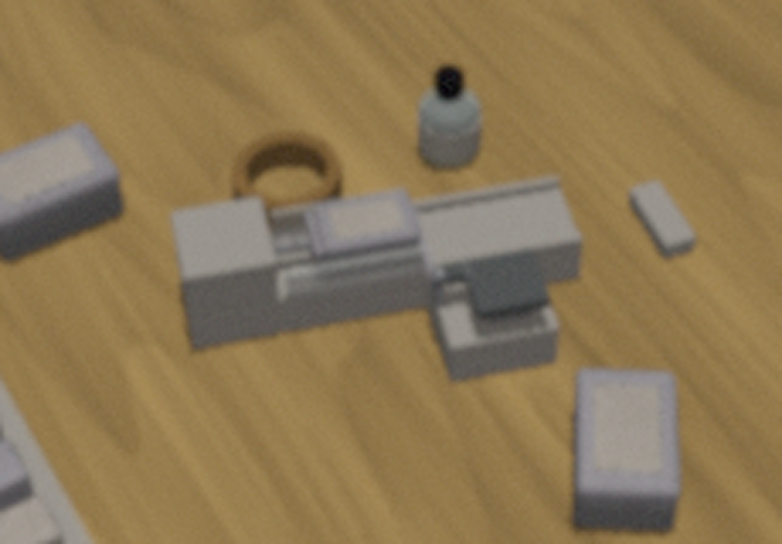

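The tin candidates in the top view are (312,216), (371,173) and (243,242). The enlarged crop shows that (312,216) is the smaller 60x40 tin lying in the dispenser pocket against the gate. The other two are bigger and stand loose on the counter, so (312,216) is the one meant. Next I fit the dispenser pose from the visible corners: housing, outlet front and pad.

```bash
cat > fit.py <<'E'
from h import *
from scipy.optimize import least_squares
np.set_printoptions(precision=4,suppress=True)
T=[((145,28,64),(397,124)),((145,-28,64),(468,149)),((90,28,64),(372,198)),((90,-28,64),(440,222)),((-100,28,36),(283,450)),((-100,-28,36),(356,473)),
((-18,87,56),(240,310)),((-18,45,56),(293,330)),((-62,87,56),(224,370)),((-62,45,56),(277,390))]
S=[((145,-28,64),(173,210)),((145,28,64),(187,275)),((90,28,64),(283,262)),((90,-28,64),(262,202)),((-100,-28,36),(557,182)),((-100,28,36),(578,240)),
((-18,45,56),(465,262)),((-18,87,56),(483,318)),((-62,87,56),(548,298)),((-62,45,56),(533,253))]
cs={n:imaging.camera(n) for n in("top","scene")}
def W(p,L):
    L=np.array(L)/1000;c,s=np.cos(p[2]),np.sin(p[2]);return np.array([p[0]+c*L[0]-s*L[1],p[1]+s*L[0]+c*L[1],L[2]])
def res(p,w=3):
    r=[]
    if w&1: r+=[proj(cs["top"],W(p,L))-((np.array(u)+.5)/4-.5+[220,150]) for L,u in T]
    if w&2: r+=[proj(cs["scene"],W(p,L))-((np.array(u)+.5)/3.4-.5+[190,200]) for L,u in S]
    return np.array(r).ravel()
for w in(1,2,3):
    s=least_squares(res,[.6,.03,-.3],args=(w,),loss="soft_l1");print(w,s.x,np.degrees(s.x[2]),"\n",res(s.x,w).reshape(-1,2).round(1).tolist())
for L in [(-40,66,56),(-40,0,30),(-40,33,0)]: print(L,W(s.x,L))
c=cs["top"]
for n,px,z in[("ink",(480/4+220,440/4+150),.068),("eraser",(293/4+220,547/4+150),.014)]:
    P=ray(c,px,z);co,si=np.cos(s.x[2]),np.sin(s.x[2]);d=P[:2]-s.x[:2];print(n,P,"local",co*d[0]+si*d[1],-si*d[0]+co*d[1])
E
python3 fit.py
```

```text
1 [ 0.6048  0.0194 -0.3136] -17.967619326103954 
 [[-0.3, -0.3], [0.6, -0.1], [-0.5, -0.8], [1.2, -0.3], [-0.2, -0.0], [-0.0, 0.7], [0.2, 0.4], [0.9, 0.3], [-1.1, 0.1], [-0.4, -0.0]]
2 [ 0.6029  0.0207 -0.321 ] -18.393741266295265 
 [[-0.0, 0.5], [-0.5, 1.2], [-1.5, 0.3], [0.2, -1.5], [1.0, -1.1], [2.1, 0.4], [-0.8, 0.0], [-1.1, -1.0], [1.3, 1.0], [0.2, -1.0]]
3 [ 0.6037  0.0202 -0.3175] -18.191268313349525 
 [[-0.4, 0.1], [0.5, 0.3], [-0.7, -0.4], [1.0, 0.2], [-0.6, 0.3], [-0.4, 1.1], [-0.1, 0.7], [0.6, 0.6], [-1.5, 0.3], [-0.7, 0.3], [-0.5, 0.7], [-1.0, 1.4], [-1.9, 0.4], [-0.3, -1.4], [0.4, -1.2], [1.6, 0.2], [-1.2, -0.0], [-1.4, -1.1], [0.9, 0.9], [-0.2, -1.1]]
(-40, 66, 56) [0.5863 0.0953 0.056 ]
(-40, 0, 30) [0.5657 0.0326 0.03  ]
(-40, 33, 0) [0.576 0.064 0.   ]
ink [ 0.5265 -0.0642  0.068 ] local -0.04708260621168632 -0.10427755703015171
eraser [0.4482 0.0673 0.014 ] local -0.162507782477569 -0.003818862593389108
```

```bash
cat > go.py <<'E'
import sys
from h import *
from scipy.spatial.transform import Rotation as Rn
def to(x,y,z,yaw=-18.2):
    o=manip.get_obs();q=np.array(o["tool_rot"]);R=Rn.from_quat(np.r_[q[1:],q[0]]).as_matrix()
    a=np.radians(yaw);want=np.array([-np.sin(a),np.cos(a),0])
    l=R.T@want; 
    if l[1]<0:l=-l
    t=np.degrees(np.arctan2(-l[0],l[1]))
    print("shift mm",(R.T@(np.array([x,y,z])-o["position"])*1000).round(1),"turn",round(t,2),"t",round(o["clock"],2),"F",np.round(o["wrist_force"],1),"w",round(o["gripper_width"],4),"p",np.round(o["position"],4),"toolz",R[:,2].round(3))
if __name__=="__main__": to(*map(float,sys.argv[1:]))
E
python3 go.py 0.576 0.064 0.231
```

```text
shift mm [-5.123e+02 -4.541e+02  3.000e-01] turn -3.33 t 1.1 F [-0.5  0.5  0. ] w 0.0853 p [0.2661 0.6744 0.2313] toolz [ 0.  0. -1.]
```

```bash
python3 -m inch '[[[-15,-13,0],0],[[-43,-38,0],-1],[[-72,-64,0],-2],[[-101,-90,0],-3],[[-130,-115,0],-3.3],[[-159,-141,0],-3.3],[[-188,-167,0],-3.3],[[-217,-192,0],-3.3],[[-246,-218,0],-3.3],[[-275,-244,0],-3.3]]' -0.22; python3 go.py 0.576 0.064 0.231
```

```text
clock: 1.93
position: [0.4331, 0.3449, 0.2317]
tool_rot: [0.0, 0.158, 0.987, 0.0]
wrist_force: [0.5, 0.8, 0.7]
gripper_width: 0.0525
finger_force: 0.0
shift mm [-223.6 -222.2    0.6] turn -0.01 t 1.93 F [0.5 0.8 0.7] w 0.0525 p [0.4331 0.3449 0.2317] toolz [ 0.001  0.001 -1.   ]
```

```bash
python3 -m inch '[[[-28,-28,0],0],[[-56,-56,0],0],[[-84,-84,0],0],[[-112,-112,0],0],[[-140,-140,0],0],[[-168,-168,0],0],[[-196,-196,10],0],[[-212,-212,30],0],[[-218,-217,50],0],[[-218,-217,70],0]]'; python3 -m inch '[[[0,0,20],0],[[0,0,40],0],[[0,0,40],0],[[0,0,40],0]]';  python3 go.py 0.576 0.064 0.12
python3 - <<'E'
from h import *
c=imaging.camera("scene");a=c["image"][190:370,190:430,::-1];cv2.imwrite("pics/s1.png",cv2.resize(a,None,fx=3.3,fy=3.3,interpolation=cv2.INTER_CUBIC))
E
```

```text
clock: 2.77
position: [0.5737, 0.0681, 0.1612]
tool_rot: [0.002, 0.162, 0.987, -0.0]
wrist_force: [-0.1, 0.3, 0.3]
gripper_width: 0.0518
finger_force: 0.0
clock: 3.1
position: [0.571, 0.0721, 0.1207]
tool_rot: [-0.001, 0.158, 0.987, -0.0]
wrist_force: [-0.3, 0.2, 0.8]
gripper_width: 0.0522
finger_force: 0.0
shift mm [-7.3 -6.1  0.7] turn -0.03 t 3.1 F [-0.3  0.2  0.8] w 0.0522 p [0.571  0.0721 0.1207] toolz [-0.002 -0.    -1.   ]
```

View pics/s1.png

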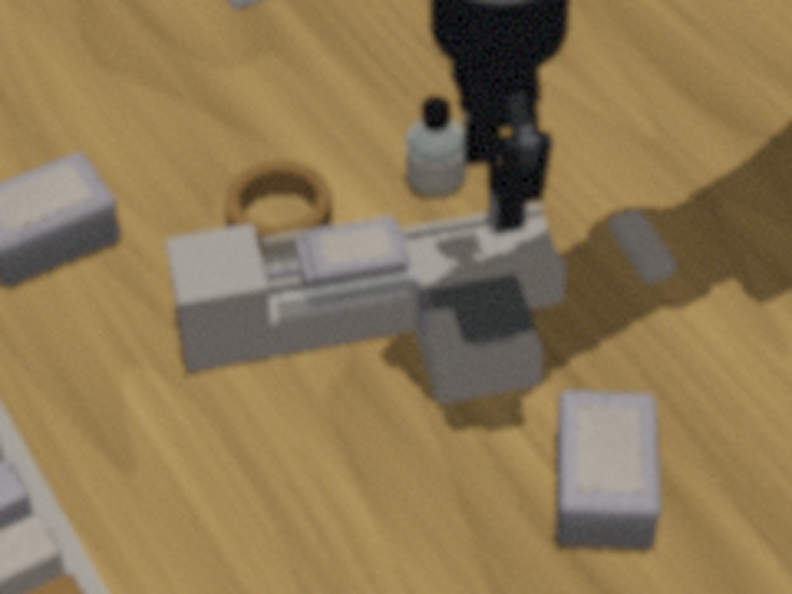

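The crop shows the near fingertip at about (507,225), which is full-picture (343,258), above and beside the pad. The tin is still at the gate. Next I correct the offset, go lower, and check the tips.

```bash
python3 -m inch '[[[-7,-6,10],0],[[-7,-6,30],0],[[-7,-6,43],0],[[-7,-6,43],0],[[-7,-6,43],0]]';  python3 go.py 0.576 0.064 0.077
python3 - <<'E'
from h import *
import numpy as np
out=[]
for n,(r,k) in {"scene":((210,200),(270,170)),"top":((180,140),(225,170))}.items():
    c=imaging.camera(n);im=c["image"][:,:,::-1].copy()
    pass
    r0,c0={"scene":(215,270),"top":(180,250)}[n]
    a=cv2.resize(im[r0:r0+110,c0:c0+110],None,fx=3.6,fy=3.6,interpolation=cv2.INTER_CUBIC)
    from scipy.spatial.transform import Rotation
    for L,col in [((-40,66),(0,0,255)),((-40,0),(0,255,0)),((-40,73.6),(255,0,0)),((-40,58.4),(255,0,0))]:
        t=-.3175;x=.6037+(np.cos(t)*L[0]-np.sin(t)*L[1])/1e3;y=.0202+(np.sin(t)*L[0]+np.cos(t)*L[1])/1e3
        u=(proj(c,[x,y,.08])-[c0,r0]+.5)*3.6-.5; cv2.circle(a,tuple(int(v) for v in u),2,col,-1)
    out.append(a)
cv2.imwrite("pics/b2.png",np.hstack(out))
E
```

```text
clock: 3.57
position: [0.5768, 0.0638, 0.0785]
tool_rot: [0.0, 0.159, 0.987, -0.0]
wrist_force: [0.5, 0.2, 1.7]
gripper_width: 0.0519
finger_force: 0.0
shift mm [ 0.8 -0.1  1.5] turn -0.05 t 3.57 F [0.5 0.2 1.7] w 0.0519 p [0.5768 0.0638 0.0785] toolz [ 0. -0. -1.]
```

View pics/b2.png

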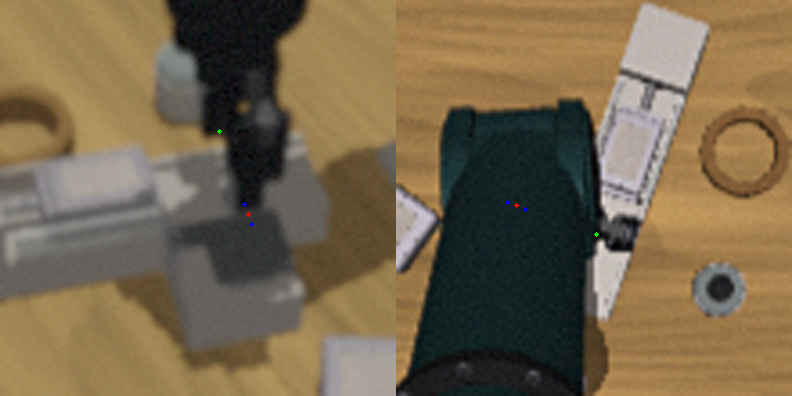

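The near fingertip is over the pad's centre, at (247,207) in the crop. The far finger sits above the lane, about 4 mm above TCP height. Next I descend to the pad and press.

```bash
python3 -m inch '[[[0,0,8],0],[[0,0,16],0],[[0,0,22],0],[[0,0,25],0],[[0,0,27],0],[[0,0,27],0]]'; python3 -m inch '[[[0,0,2],0],[[0,0,4],0],[[0,0,6],0],[[0,0,6],0]]'
```

```text
clock: 4.17
position: [0.5757, 0.0643, 0.0509]
tool_rot: [-0.001, 0.158, 0.987, -0.0]
wrist_force: [-0.9, -0.2, 1.8]
gripper_width: 0.0522
finger_force: 1.3
clock: 4.5
position: [0.576, 0.0644, 0.0452]
tool_rot: [-0.0, 0.158, 0.987, -0.0]
wrist_force: [-1.9, 0.3, 4.2]
gripper_width: 0.0523
finger_force: 1.9
```

```bash
python3 -m inch '[[[0,0,2],0],[[0,0,4],0],[[0,0,6],0],[[0,0,8],0],[[0,0,9],0],[[0,0,9],0]]'; python3 -m inch '[[[0,0,0.5],0],[[0,0,1],0],[[0,0,1],0]]'
```

```text
clock: 5.0
position: [0.5756, 0.0647, 0.0383]
tool_rot: [-0.001, 0.159, 0.987, 0.0]
wrist_force: [-6.5, -0.1, 19.5]
gripper_width: 0.052
finger_force: 11.4
clock: 5.25
position: [0.5756, 0.0647, 0.0381]
tool_rot: [-0.001, 0.159, 0.987, 0.0]
wrist_force: [-8.0, 0.6, 26.6]
gripper_width: 0.0523
finger_force: 14.6
```

```bash
python3 -m inch '[[[0,0,-1.2],0],[[0,0,-1.2],0],[[0,0,-1.2],0],[[0,0,-1.2],0]]'
python3 - <<'E'
from h import *
out=[]
for n,(r0,c0) in {"scene":(215,270),"top":(180,250)}.items():
    c=imaging.camera(n)
    print(n,[(np.round(d["location"]),round(d["conf"],2)) for d in imaging.look_for(c,"tin")])
    out.append(cv2.resize(c["image"][r0:r0+110,c0:c0+110,::-1],None,fx=3.6,fy=3.6,interpolation=cv2.INTER_CUBIC))
cv2.imwrite("pics/b3.png",np.hstack(out))
E
```

```text
clock: 5.58
position: [0.5755, 0.0646, 0.0383]
tool_rot: [-0.001, 0.159, 0.987, 0.0]
wrist_force: [-6.0, 0.1, 17.8]
gripper_width: 0.052
finger_force: 10.8
scene [(array([375., 332.]), 0.95), (array([206., 256.]), 0.81), (array([312., 266.]), 0.62)]
top [(array([312., 224.]), 0.77), (array([244., 240.]), 0.64), (array([373., 174.]), 0.61)]
```

View pics/b3.png

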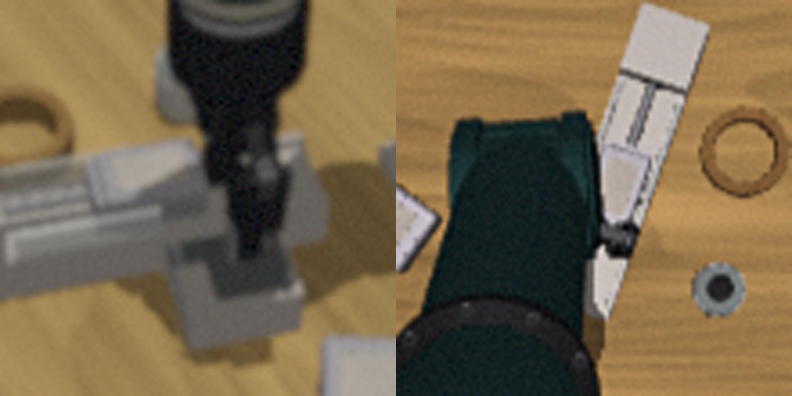

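The views show the tin slid out of the pocket, its front against the trapping finger (right view about (622,170–220)). It lies flat in the lane with the pad at its stop at 18 N, and the bystanders haven't moved. Handing in.

```bash
python3 -c "
from station import manip
print(manip.sign_off())"
```

```text
the job is handed in; nothing more can be done
None
```

The job is handed in: the release pad is held at its stop with about 18 N, and the popped tin rests flat in the outlet against the other finger. The bottle, tape roll and other tins in view had not moved.

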